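# Gauge the bore of a centrifuge tube adapter

## Robot

A 6-joint arm with a two-finger parallel gripper is mounted at the origin on a cart in front of the work surface, level with it; the furniture and walls round the work are solid. World frame = base frame: x ahead of the robot, y to its left, z up, the work surface at z = 0. Lengths are in m, angles in rad, forces in N, time in s.
With the tool pointing down it reaches from about 0.15 to 0.775 m from the base axis. Payload 6.1 kg.
Tool frame: the origin (TCP) lies at the very end of the fingers, on their centre line; the grasp point (between the pads) lies 19 mm behind it; z points along the fingers, y is the line along which they close (so a half turn about z gives the same grasp; the last joint's range is limited). The gripper opens to 85 mm and grips with 20 to 120 N. Pads are 22 mm wide; open, the fingers measure 114 mm over their backs; the gripper's body (76 mm by 85 mm) begins 54 mm behind the grasp point. The pads swing forward as they close: fully open they stand 13 mm farther back than shut.
Start: joints at [1.241, 0.126, -0.04, 1.405, 0, 1.571], TCP at [0.17, 0.497, 0.231] pointing down, gripper open.
Joint ranges: [-2.72, 2.72], [-0.95, 1.95], [-1.27, 1.35], [-1.78, 2.02], [-1.46, 1.47], [-3.14, 3.14]. Speed limits (rad/s): [2.39, 2.39, 3.01, 3.14, 3.14, 3.14].

## Interface

Orientations are given as a unit quaternion [w, x, y, z].
In Python, from workcell import r gives the robot as it stands.
- The arm moves only by the tool servo_tool, never from a script. Its argument "motion" is one flat list of numbers, 5 for each row, row after row: the shift along the tool's x, y, z as a fraction of full scale, then the turn about the tool's z as a fraction of full scale, then the gripper command: -1 is shut, 1 is fully open, values between are in proportion. In form: [dx, dy, dz, twist, jaw, dx, dy, dz, twist, jaw, ...]. A call has 1 to 20 rows; each row is the pose to reach, as a shift and turn from the pose commanded when the call began, along the tool's axes at that moment, turning the shorter way round; what a row does not reach only later rows make up. Full scale, the value 1, is 500 mm for a shift and 180 degrees for a turn. A row lasts 1/12 s, in which the tool goes at most 41.7 mm and 7.16 degrees, less where a joint would pass 70% of its speed; a pose out of reach is approached as far as the arm can. A call with a number of a shift or a turn outside -1 to 1 is refused whole. A call with a gripper value outside its range is refused whole. The fingers move at their own pace and stop on an object; "grip_force" is the grip in N (left out, the last holds). Time passes only in rows, so rows that repeat a pose let the fingers close. It gives the time, the measured TCP pose, the force, the opening and the grip force at its end, in the units of the state.
- r.sense(): the state, without advancing time (a new reading comes with each control period).
- r.snapshot(name): name is "scene" or "side" or "wrist"; returns a dict with "image" (480x640x3 uint8, red, green, blue), "fovy" (degrees; the focal length in pixels is half the picture's height over the tangent of half this angle, whatever the lens; pixels are square), "cx", "cy" (the principal point, pixels), "cam_to_world" (4x4, takes a point from camera to world coordinates). Camera axes: x right, y down, z forward; pixel columns grow to the right and rows downward; lengths in m; the calibration is good to about 2 mm. A picture is of the moment at which its call begins. There is no depth.
- r.job_done(): hands the job in; it is judged then, once.
The state is a dict: "time_s": time; "qpos": joint angles; "qvel": joint speeds; "joint_efforts": joint torques, N m; "position": TCP position; "ee_rot": TCP orientation; "force": force on the tool from outside, world axes, zero at the start; "ft_torque": the same for the moment, N m; "width": finger opening in m; "grip_force": force on a finger pad.
Only numpy, scipy, OpenCV 4.12 (cv2) and the standard library are available. Lean on these libraries where they do the work, as an engineer would, in place of code of your own. Each camera call takes 0.05 s, during which the arm holds its last target. There are 200 camera calls.

## Task

Check the bore of the blue tube adapter on the bench plug gauge. Lower it upright over the go plug (the slim one with the green collar) until it is fully home on the collar, then lift it off and try it on the no-go plug (the thick one with the red collar), and leave it standing upright on that plug's shoulder, where it refuses to go down.

Things in the scene. Friction and masses are not known exactly. Their poses are not given: they have to be found in the camera images.
- adapter_blue: Blue plastic tube adapter, a loose 90 g sleeve standing upright, 55 mm tall, 46 mm outside diameter, with a foot flange 51 mm across and 6 mm high; a straight 30 mm bore runs right through. Origin: centre of its underside, z up along the bore. An orange and a white adapter of the same shape stand near it, centres at least 70 mm away, roughly in a row along y; they are not to be checked.
- gauge: Bench plug gauge, fixed to the worktop: a grey base plate 90 mm (x) x 210 mm (y), 20 mm high, with two upright steel plugs 110 mm apart, go at y = -55 mm, no-go at y = +55 mm in its own frame. Origin: centre of its underside, z up.
- go_seat (a point): Centre of the top of the green collar (60 mm across) at the foot of the go plug, 24 mm above the worktop. The go plug is 24 mm in diameter and rises 60 mm above this point; its uppermost 18 mm taper to 10 mm across. An adapter fully home has its underside on the collar, its centre at this point.
- nogo_seat (a point): Centre of the flat shoulder on the no-go plug, 62 mm above the worktop. The plug is 38 mm in diameter, with a red collar (60 mm across) at its foot; on the shoulder stands a centring nose 25 mm in diameter and 16 mm high, its uppermost 11 mm tapering to 10 mm. A sound adapter slips over the nose and stops with its underside on the shoulder, its centre at this point.
Not all that is in view belongs to the job. There is more than one size of the adapter_blue; the job needs the smaller.

How it is judged:
On the way:
1. the blue adapter is fully home on the go plug: upright, its underside within 8 mm of the green collar's top (horizontal distance between adapter_blue and go_seat below 0.008 m and z of adapter_blue in the frame of go_seat below 0.008 m and angle between adapter_blue's own z axis and vertical below 0.2 rad), for 0.2 s.
At the end, for the whole second after the job is handed in: After having been fully home on the go plug, the blue adapter stands at rest and upright (within 11 degrees) on the no-go plug's shoulder: its underside within 8 mm of the shoulder's height and centred within 10 mm (horizontal distance between adapter_blue and nogo_seat below 0.01 m and z of adapter_blue in the frame of nogo_seat between -0.008 and 0.008 m and angle between adapter_blue's own z axis and vertical below 0.2 rad and linear speed of adapter_blue below 0.02 m/s); the robot touches nothing.
It also fails if it takes over 45 s, if anything falls off the work surface, if the arm or the gripper's body presses on something with over 40 N, if the wrist force passes 120 N, or if a joint passes its speed limit or range.

## Working session

There is one attempt and no reset: what is moved stays moved. The work goes in short steps, Python scripts to look and compute and a tool call to move; the robot and the scene stay as the last step left them, time stands still between calls to the robot, and variables do not carry over. Pictures are saved under pics/ and viewed, at most 10 in all, crops included, and the job is handed in when it is done.

Besides the shell and the picture viewer there is one more tool, called after "Request:" as name(argument=value, ...), one argument or row to a line, values as JSON. servo_tool: Moves the arm, as the interface text tells. Its arguments: {"type":"object","properties":{"motion":{"type":"array","items":{"type":"number"}},"grip_force":{"type":"number"}},"required":["motion"]}

```bash
mkdir -p pics && cat > h.py <<'E'
import numpy as np, cv2
from workcell import r
def snap(n,f):
    s=r.snapshot(n); cv2.imwrite(f'pics/{f}.png',s['image'][:,:,::-1])
    np.savez(f'pics/{f}.npz',**{k:s[k] for k in('fovy','cx','cy','cam_to_world')}); return s
def ray(f,u,v):
    s=np.load(f'pics/{f}.npz'); fl=240/np.tan(np.radians(s['fovy'])/2); T=s['cam_to_world']
    return T[:3,3],T[:3,:3]@np.array([(u-s['cx'])/fl,(v-s['cy'])/fl,1])
def at(f,u,v,z):
    o,d=ray(f,u,v); return o+d*(z-o[2])/d[2]
def proj(f,p):
    s=np.load(f'pics/{f}.npz'); fl=240/np.tan(np.radians(s['fovy'])/2); T=s['cam_to_world']
    c=T[:3,:3].T@(np.array(p)-T[:3,3]); return c[0]/c[2]*fl+s['cx'],c[1]/c[2]*fl+s['cy']
E
python3 - <<'E'
from h import *
for n in('scene','side','wrist'):
    s=snap(n,n+'0'); print(n,s['fovy'],s['cam_to_world'][:3,3].round(3),s['cam_to_world'][:3,2].round(2))
st=r.sense(); print(st['time_s'],st['position'],st['ee_rot'],st['width'])
E
```

```text
scene 52.12908994235712 [-0.105  0.263  0.643] [ 0.7  -0.35 -0.63]
side 43.090064332522985 [ 0.464 -1.12   0.64 ] [ 0.03  0.88 -0.47]
wrist 58.3788123830825 [0.106 0.519 0.373] [ 0.25 -0.09 -0.96]
0.15 [0.16992681 0.49638052 0.23069539] [-1.03308261e-04  1.64168992e-01  9.86432021e-01 -6.32593498e-04] 0.08546688023243489
```

View pics/scene0.png

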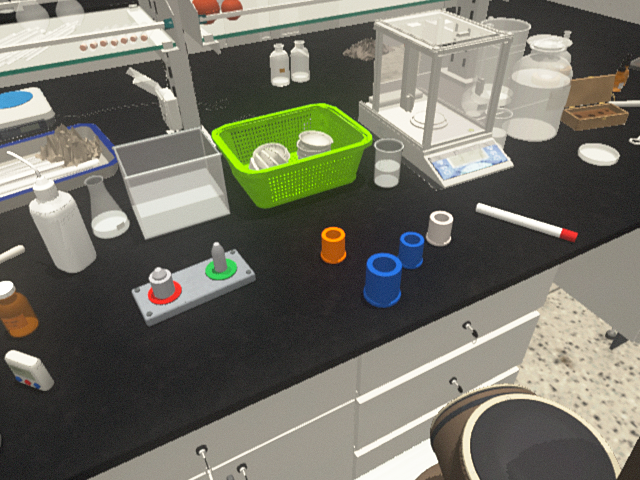

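View pics/side0.png

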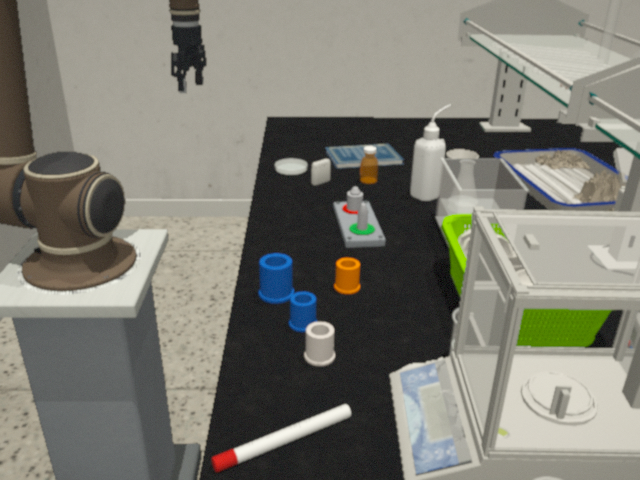

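The scene view shows small blue at about (411,250), big blue at (383,280), go plug at (219,262) and no-go at (162,285). I'll enlarge both areas.

```bash
python3 - <<'E'
from h import *
a=cv2.imread('pics/scene0.png'); b=cv2.imread('pics/side0.png')
f=lambda i,x,y:cv2.resize(i[y:y+75,x:x+100],(400,300),interpolation=cv2.INTER_CUBIC)
g=cv2.resize(a[230:330,125:265],(400,286),interpolation=cv2.INTER_CUBIC)
g=cv2.copyMakeBorder(g,0,14,0,0,cv2.BORDER_CONSTANT)
cv2.imwrite('pics/c0.png',np.vstack([np.hstack([f(a,360,215),f(b,260,270)]),np.hstack([g,f(b,315,180)])]))
E
```

```text
(no output)
```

View pics/c0.png

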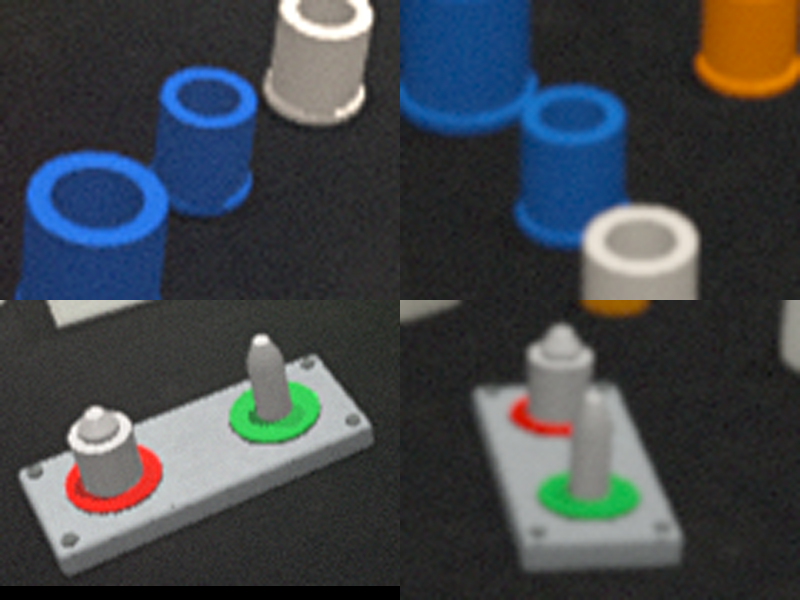

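```bash
python3 - <<'E'
from h import *
for n,f,u,v,z in [('blue','scene0',412,239.5,.055),('blue','side0',303.25,298,.055),('white','scene0',439.7,218.5,.055),('orange','scene0',333,234,.055),('big','scene0',384.2,264.5,.085),
('gocol','scene0',221.2,268.9,.024),('gocol','side0',362.2,229,.024),('gotip','scene0',216.4,244,.084),('gotip','side0',363.5,204,.084),
('ngcol','scene0',164.9,292,.024),('ngsh','scene0',160.4,275.5,.062),('ngtip','scene0',158.3,268.5,.078),('ngtip','side0',355.2,187,.078)]:
    print(n,f,at(f,u,v,z)[:2].round(4))
T=np.load('pics/wrist0.npz')['cam_to_world'];print(T.round(3))
E
```

```text
blue scene0 [ 0.4646 -0.2218]
blue side0 [ 0.4665 -0.2215]
white scene0 [ 0.4923 -0.31  ]
orange scene0 [ 0.5534 -0.099 ]
big scene0 [ 0.4033 -0.1155]
gocol scene0 [0.5984 0.1179]
gocol side0 [0.6007 0.1121]
gotip scene0 [0.5992 0.1175]
gotip side0 [0.6011 0.1168]
ngcol scene0 [0.5887 0.2273]
ngsh scene0 [0.5911 0.2262]
ngtip scene0 [0.5917 0.2261]
ngtip side0 [0.5913 0.2292]
[[ 0.323  0.912  0.254  0.106]
 [ 0.946 -0.31  -0.088  0.519]
 [-0.001  0.269 -0.963  0.373]
 [ 0.     0.     0.     1.   ]]
```

Request:
servo_tool(
  motion=[-0.512,-0.583,0,0,1,-0.512,-0.583,0,0,1,-0.512,-0.583,0,0,1,-0.512,-0.583,0,0,1,-0.512,-0.583,0,0,1,-0.512,-0.583,0,0,1,-0.512,-0.583,0,0,1,-0.512,-0.583,0,0,1,-0.512,-0.583,0,0,1,-0.512,-0.583,0,0,1,-0.512,-0.583,0,0,1,-0.512,-0.583,0,0,1,-0.512,-0.583,0,0,1],
)

```text
time_s: 1.23
position: [0.3176, 0.1384, 0.2312]
ee_rot: [-0.0, 0.164, 0.986, 0.0]
force: [0.2, 0.3, 0.6]
width: 0.0854
grip_force: 0.0
```

Request:
servo_tool(
  motion=[-0.512,-0.583,0,0.312,1,-0.512,-0.583,0,0.312,1,-0.512,-0.583,0,0.312,1,-0.512,-0.583,0,0.312,1,-0.512,-0.583,0,0.312,1,-0.512,-0.583,0,0.312,1,-0.512,-0.583,0,0.312,1,-0.512,-0.583,0,0.312,1,-0.512,-0.583,0,0.312,1,-0.512,-0.583,0,0.312,1,-0.512,-0.583,0,0.312,1,-0.512,-0.583,0,0.312,1,-0.512,-0.583,0,0.312,1,-0.512,-0.583,0,0.312,1,-0.512,-0.583,0,0.312,1],
)

```text
time_s: 2.48
position: [0.4655, -0.2191, 0.2318]
ee_rot: [0.0, 0.608, 0.794, 0.0]
force: [0.1, -0.0, -1.0]
width: 0.0853
grip_force: 0.0
```

```bash
python3 - <<'E'
from h import *
snap('wrist','wrist1')
from scipy.spatial.transform import Rotation as R
st=r.sense(); q=st['ee_rot']; print(st['time_s'],st['position'],R.from_quat([*q[1:],q[0]]).as_matrix().round(3),st['qpos'])
print(proj('wrist1',[.4655,-.2217,.055]))
E
```

```text
2.5333 [ 0.46550921 -0.21939921  0.23179415] [[-0.26   0.966  0.001]
 [ 0.966  0.26  -0.   ]
 [-0.     0.001 -1.   ]] [-4.40474806e-01  1.05563010e-01 -6.14531304e-02  1.40309688e+00
  7.20286476e-05  8.67568207e-01]
(np.float64(318.2841886725123), np.float64(215.70665890943232))
```

View pics/wrist1.png

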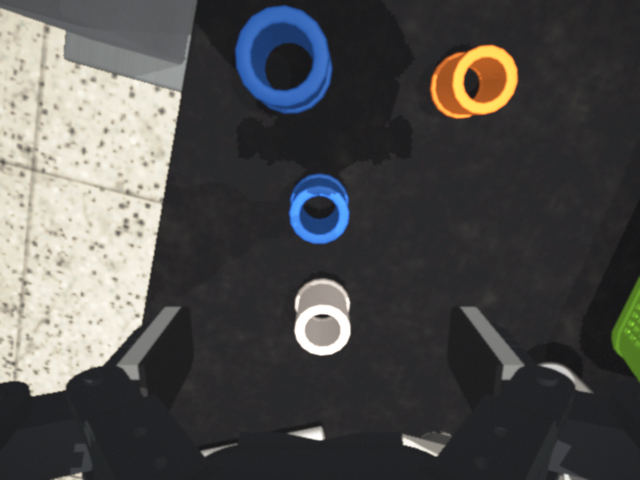

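The wrist view shows the small blue rim centred at about (319.5,214), against a predicted (318.3,215.7). The finger gap runs across x, so both the row and the jaws are clear.

```bash
python3 - <<'E'
from h import *
p=at('wrist1',319.5,214.5,.055); print(p)
d=p-r.sense()['position']; print('tool x,y', d@[-.26,.966,0], d@[.966,.26,0])
E
```

```text
[ 0.46614747 -0.22055408  0.055     ]
tool x,y -0.0012815491736327706 0.00031630047453532525
```

Request:
servo_tool(
  motion=[-0.003,0.001,0.3,0,1,-0.003,0.001,0.3,0,1,-0.003,0.001,0.3,0,1,-0.003,0.001,0.3,0,1,-0.003,0.001,0.36,0,1,-0.003,0.001,0.4,0,1,-0.003,0.001,0.424,0,1,-0.003,0.001,0.424,0,1,-0.003,0.001,0.424,0,1,-0.003,0.001,0.424,0,1],
  grip_force=35,
)

```text
time_s: 3.37
position: [0.4672, -0.222, 0.0206]
ee_rot: [0.001, 0.609, 0.793, 0.0]
force: [0.2, -0.3, 0.9]
width: 0.0853
grip_force: 0.0
```

Request:
servo_tool(
  motion=[0,0,0,0,-1,0,0,0,0,-1,0,0,0,0,-1,0,0,0,0,-1,0,0,0,0,-1,0,0,0,0,-1,0,0,0,0,-1,0,0,0,0,-1,0,0,0,0,-1,0,0,0,0,-1],
)

```text
time_s: 4.2
position: [0.4669, -0.2223, 0.0204]
ee_rot: [0.001, 0.609, 0.793, 0.0]
force: [-0.9, 0.8, 5.7]
width: 0.0457
grip_force: 35.4
```

Request:
servo_tool(
  motion=[0,0,-0.04,0,-1,0,0,-0.1,0,-1,0,0,-0.18,0,-1,0,0,-0.26,0,-1,0.05,0.037,-0.28,0,-1,0.1,0.074,-0.28,0,-1,0.16,0.118,-0.28,0,-1,0.22,0.163,-0.28,0,-1,0.28,0.207,-0.28,0,-1,0.34,0.251,-0.28,0,-1,0.4,0.296,-0.28,0,-1,0.46,0.34,-0.28,0,-1,0.52,0.384,-0.28,0,-1,0.56,0.414,-0.28,0,-1,0.58,0.428,-0.28,0,-1,0.586,0.433,-0.26,0,-1,0.586,0.433,-0.23,0,-1,0.586,0.433,-0.21,0,-1,0.586,0.433,-0.21,0,-1,0.586,0.433,-0.21,0,-1],
)

```text
time_s: 5.87
position: [0.5992, 0.1156, 0.1234]
ee_rot: [-0.001, 0.61, 0.793, -0.001]
force: [0.2, -0.3, -0.3]
width: 0.0457
grip_force: 36.2
```

```bash
python3 - <<'E'
from h import *
for n in('scene','side'): snap(n,n+'2')
st=r.sense(); print(st['time_s'],st['position'],st['width'])
f=lambda i,x,y:cv2.resize(cv2.imread(f'pics/{i}2.png')[y:y+120,x:x+80],(400,600),interpolation=cv2.INTER_CUBIC)
cv2.imwrite('pics/c2.png',np.hstack([f('scene',180,170),f('side',322,130)]))
for n in('scene','side'):print(n,proj(n+'2',st['position']),proj(n+'2',[.6,.117,.084]))
E
```

```text
5.9667 [0.60018875 0.11602268 0.12492588] 0.045715582230273284
scene (np.float64(213.4422969773811), np.float64(225.49012566952268)) (np.float64(216.50306433892462), np.float64(243.68452011333278))
side (np.float64(364.05510313989976), np.float64(187.13098498810132)) (np.float64(363.01355114817426), np.float64(203.9577044174022))
```

View pics/c2.png

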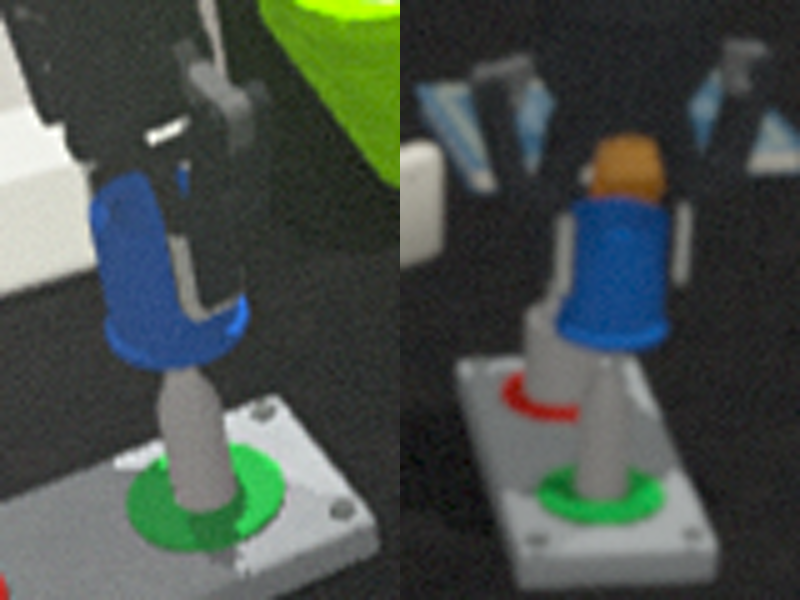

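In both views the adapter hangs upright just above the go plug. The flange spans scene columns 106–249 (centre u≈215.5) and side 557–669 (u≈364.6).

```bash
python3 - <<'E'
from h import *
from scipy.optimize import fsolve
def sol(us,ud,z): return fsolve(lambda p:[proj('scene2',[*p,z])[0]-us,proj('side2',[*p,z])[0]-ud],[.6,.117])
a=sol(215.5,364.6,.107); print('adapter',a)
# plug: tip and mid-shaft in same pictures: scene plug at row~480 cols 170..238 ; side row 470 cols 580..627
b=sol(180+204/5,322+203.5/5,.035); print('plug shaft',b)
d=np.array([*(b-a),0]); print('tool', d@[-.26,.966,0], d@[.966,.26,0])
E
```

```text
adapter [0.60215808 0.11447038]
plug shaft [0.60160824 0.11586687]
tool 0.0014919669468256068 -0.00016805962260259217
```

Request:
servo_tool(
  motion=[0.003,0,0,0,-1,0.003,0,0.01,0,-1,0.003,0,0.025,0,-1,0.003,0,0.04,0,-1,0.003,0,0.055,0,-1,0.003,0,0.07,0,-1,0.003,0,0.07,0,-1],
)

```text
time_s: 6.55
position: [0.5985, 0.1182, 0.0869]
ee_rot: [-0.001, 0.609, 0.793, -0.001]
force: [-1.3, -0.5, -0.9]
width: 0.0457
grip_force: 36.2
```

Request:
servo_tool(
  motion=[0,0,0.015,0,-1,0,0,0.03,0,-1,0,0,0.045,0,-1,0,0,0.06,0,-1,0,0,0.07,0,-1,0,0,0.078,0,-1,0,0,0.082,0,-1,0,0,0.082,0,-1,0,0,0.082,0,-1],
)

```text
time_s: 7.3
position: [0.5998, 0.1184, 0.0484]
ee_rot: [0.0, 0.609, 0.793, 0.0]
force: [0.6, 0.3, -1.4]
width: 0.0458
grip_force: 36.2
```

```bash
python3 - <<'E'
from h import *
for n in('scene','side'): snap(n,n+'3')
st=r.sense(); print(st['time_s'],st['position'],st['force'],st['width'])
f=lambda i,x,y:cv2.resize(cv2.imread(f'pics/{i}3.png')[y:y+120,x:x+80],(400,600),interpolation=cv2.INTER_CUBIC)
cv2.imwrite('pics/c3.png',np.hstack([f('scene',180,190),f('side',322,140)]))
E
```

```text
7.4 [0.60004623 0.11839769 0.04875423] [ 0.67954171 -0.34130402 -1.96563093] 0.045813867050510375
```

View pics/c3.png

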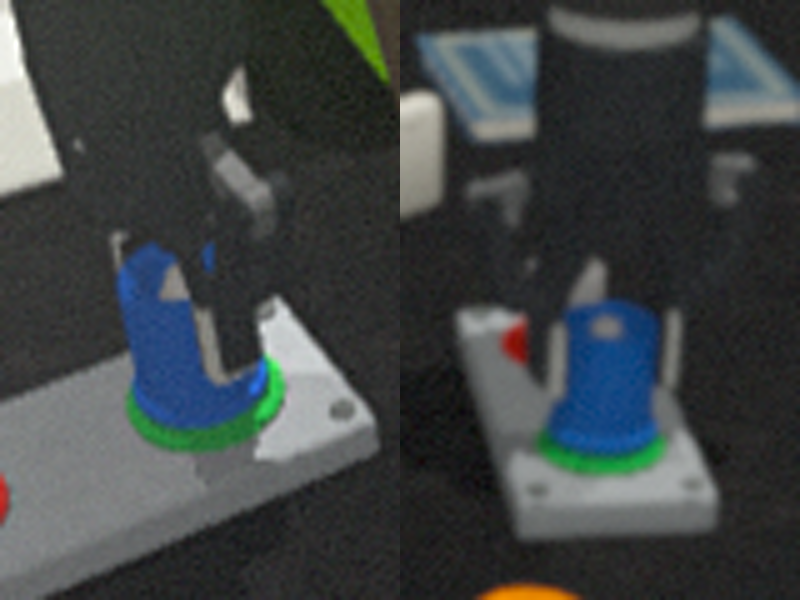

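The plug shows inside the bore and the flange is about 4 mm above the collar. I'll ease it home.

Request:
servo_tool(
  motion=[0,0,0.003,0,-1,0,0,0.005,0,-1,0,0,0.007,0,-1,0,0,0.009,0,-1,0,0,0.009,0,-1,0,0,0.009,0,-1,0,0,0.009,0,-1],
)

```text
time_s: 7.98
position: [0.5998, 0.1184, 0.0444]
ee_rot: [0.0, 0.609, 0.793, 0.0]
force: [-2.4, -0.2, 6.0]
width: 0.0459
grip_force: 36.6
```

Request:
servo_tool(
  motion=[0,0,0,0,-1,0,0,0,0,-1,0,0,-0.03,0,-1,0,0,-0.07,0,-1,0,0,-0.12,0,-1,0,0,-0.16,0,-1,0,0,-0.17,0,-1,0,0,-0.17,0,-1,0.03,0.006,-0.17,0,-1,0.07,0.014,-0.17,0,-1,0.12,0.023,-0.17,0,-1,0.17,0.032,-0.17,0,-1,0.205,0.039,-0.17,0,-1,0.217,0.041,-0.16,0,-1,0.217,0.041,-0.14,0,-1,0.217,0.041,-0.14,0,-1,0.217,0.041,-0.14,0,-1,0.217,0.041,-0.14,0,-1],
)

```text
time_s: 9.48
position: [0.5913, 0.2273, 0.1131]
ee_rot: [-0.0, 0.61, 0.793, -0.001]
force: [-0.2, 0.1, -0.6]
width: 0.0459
grip_force: 36.2
```

```bash
python3 - <<'E'
from h import *
for n in('scene','side'): snap(n,n+'4')
st=r.sense(); print(st['time_s'],st['position'],st['force'],st['width'])
f=lambda i,x,y:cv2.resize(cv2.imread(f'pics/{i}4.png')[y:y+120,x:x+80],(400,600),interpolation=cv2.INTER_CUBIC)
cv2.imwrite('pics/c4.png',np.hstack([f('scene',120,200),f('side',315,120)]))
E
```

```text
9.5833 [0.59180693 0.22756421 0.11397734] [-0.42520165  0.26568723 -1.43014277] 0.04530763600143624
```

View pics/c4.png

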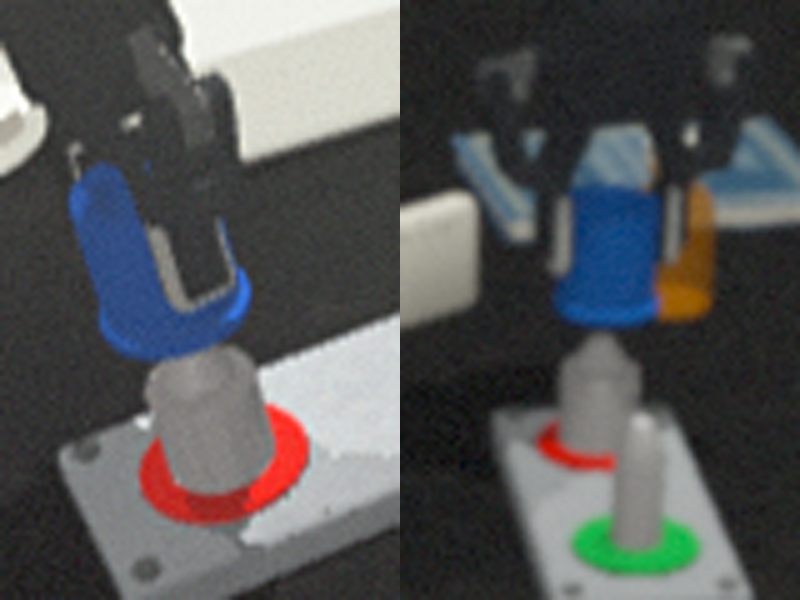

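In both views the adapter is upright above the no-go nose. Flange centre is at scene u≈154.9, side u≈356.3; shoulder centre is at scene u≈160.4, side u≈354.7.

```bash
python3 - <<'E'
from h import *
from scipy.optimize import fsolve
def sol(us,ud,z): return fsolve(lambda p:[proj('scene4',[*p,z])[0]-us,proj('side4',[*p,z])[0]-ud],[.6,.2])
a=sol(154.9,356.3,.0965); b=sol(160.4,354.7,.061); print(a,b)
d=np.array([*(b-a),0]); print('tool', d@[-.26,.966,0], d@[.966,.26,0])
E
```

```text
[0.59303833 0.22743355] [0.59067784 0.22657143]
tool -0.00021907498786683443 -0.002504376418530056
```

Request:
servo_tool(
  motion=[-0.001,-0.0025,0,0,-1,-0.001,-0.0025,0.01,0,-1,-0.001,-0.0025,0.02,0,-1,-0.001,-0.0025,0.03,0,-1,-0.001,-0.0025,0.038,0,-1,-0.001,-0.0025,0.045,0,-1,-0.001,-0.0025,0.045,0,-1],
)

```text
time_s: 10.17
position: [0.5899, 0.2275, 0.09]
ee_rot: [-0.0, 0.609, 0.793, -0.001]
force: [-0.4, 0.3, -2.2]
width: 0.0458
grip_force: 36.2
```

No contact force, so the nose has entered the bore. Now down to the shoulder.

Request:
servo_tool(
  motion=[0,0,0.005,0,-1,0,0,0.01,0,-1,0,0,0.013,0,-1,0,0,0.016,0,-1,0,0,0.018,0,-1,0,0,0.018,0,-1,0,0,0.018,0,-1],
)

```text
time_s: 10.75
position: [0.5905, 0.2277, 0.0824]
ee_rot: [0.0, 0.609, 0.793, 0.0]
force: [-0.3, -0.4, 0.6]
width: 0.0457
grip_force: 36.3
```

Request:
servo_tool(
  motion=[0,0,0.002,0,-1,0,0,0.002,0,-1,0,0,0.002,0,-0.1,0,0,0.002,0,0.1,0,0,0.002,0,0.4,0,0,0.002,0,1,0,0,0.002,0,1,0,0,0.002,0,1,0,0,0.002,0,1,0,0,0.002,0,1,0,0,0.002,0,1,0,0,0.002,0,1],
)

```text
time_s: 11.75
position: [0.5905, 0.2277, 0.0812]
ee_rot: [-0.0, 0.609, 0.793, -0.0]
force: [-1.0, 0.4, -0.4]
width: 0.0856
grip_force: 0.0
```

Request:
servo_tool(
  motion=[0,0,-0.02,0,1,0,0,-0.06,0,1,0,0,-0.12,0,1,0,0,-0.2,0,1,0,0,-0.26,0,1,0,0,-0.3,0,1,0,0,-0.3,0,1,0,0,-0.3,0,1,0,0,-0.3,0,1],
)

```text
time_s: 12.5
position: [0.5903, 0.2276, 0.2309]
ee_rot: [-0.0, 0.609, 0.793, -0.0]
force: [0.3, 0.3, -0.4]
width: 0.0858
grip_force: 0.0
```

```bash
python3 - <<'E'
from h import *
for n in('scene','side'): snap(n,n+'5')
st=r.sense(); print(st['time_s'],st['position'],st['force'],st['width'])
f=lambda i,x,y:cv2.resize(cv2.imread(f'pics/{i}5.png')[y:y+120,x:x+80],(400,600),interpolation=cv2.INTER_CUBIC)
cv2.imwrite('pics/c5.png',np.hstack([f('scene',120,200),f('side',315,120)]))
for n in('scene','side'):print([np.round(proj(n+'5',[.5912,.2267,z]),1) for z in(.062,.117)])
E
```

```text
12.6 [0.58985666 0.22741904 0.22980194] [-0.40564442  0.94268543 -0.42348945] 0.08534699896179608
[array([160.1, 275.6]), array([152.8, 251.6])]
[array([354.9, 193.6]), array([355.9, 172.1])]
```

View pics/c5.png

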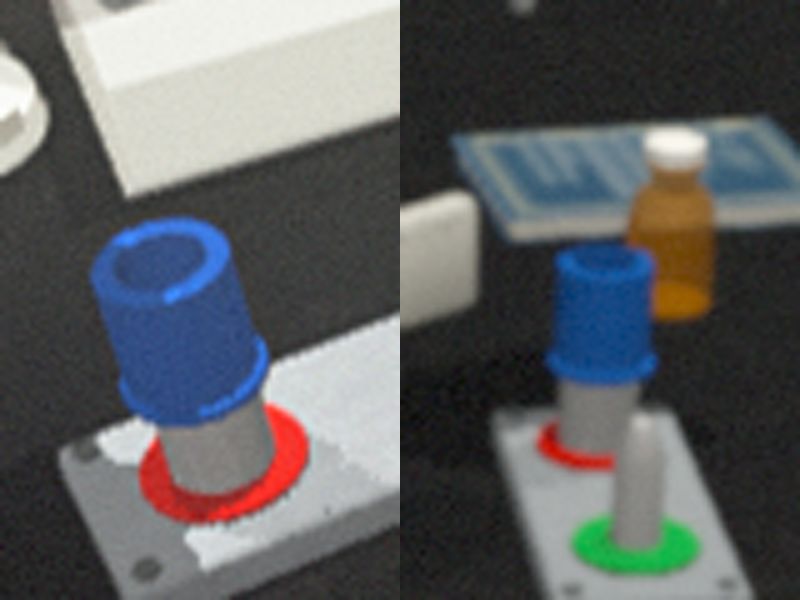

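The adapter stands upright on the shoulder. Its rim centre is at scene (152.4,252.4) against an expected (152.8,251.6), and at side (356,172.2) against (355.9,172.1). The gripper is clear.

```bash
python3 -c "
from workcell import r
print(r.job_done())"
```

```text
the job is handed in; nothing more can be done
None
```

The small blue adapter went fully home on the go plug, now stands upright on the no-go plug's shoulder, and the job was handed in at about 12.6 s; no verdict was returned.

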